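# Set up a board for rolling out dough to an even thickness

### The arm

A 6-joint arm with a two-finger parallel gripper is mounted at the origin on a cart in front of the work surface, level with it; the furniture and walls round the work are solid. World frame = base frame: x ahead of the robot, y to its left, z up, the work surface at z = 0. Lengths are in m, angles in degrees, forces in N, time in s.
With the tool pointing down it reaches from about 0.275 to 0.825 m from the base axis. Payload 4.9 kg.
Tool frame: the origin (TCP) lies at the very end of the fingers, on their centre line; the grasp point (between the pads) lies 19 mm behind it; z points along the fingers, y is the line along which they close (so a half turn about z gives the same grasp; the last joint's range is limited). The gripper opens to 85 mm and grips with 20 to 120 N. Pads are 22 mm wide; open, the fingers measure 114 mm over their backs; the gripper's body (76 mm by 85 mm) begins 54 mm behind the grasp point. The pads swing forward as they close: fully open they stand 13 mm farther back than shut.
Start: joints at [-79.423, 18.69, -11.035, 60.275, 0, 82.311], TCP at [0.172, -0.522, 0.231] pointing down, gripper open.
Joint ranges: [-152.03, 152.03], [-55.5, 102.48], [-74.3, 77.21], [-110.64, 120.58], [-84.22, 78.4], [-180, 180]. Speed limits (degrees/s): [147.25, 147.25, 180, 180, 180, 180].

### API

Orientations are given as a 3x3 rotation matrix whose columns are the frame's x, y, z axes.
In Python, from station import ctrl gives the robot as it stands. The module is installed in compiled form; this text tells all that it offers.
- The arm moves only by the shell command python3 -m crank 'ROWS' [FORCE]. ROWS is JSON, a list of rows, each a list of 3 entries, a list of its own where there are three numbers: the turn, a rotation vector about the world's x, y, z in degrees, then the shift along the world's x, y, z in m, then the opening, from 0 (shut) to 1 (fully open). A call has 1 to 20 rows; each row shifts and turns the commanded pose from where the row before left it; what a row does not reach is not made up. A row lasts 1/10 s, in which the tool goes at most 50 mm and 8.59 degrees, less where a joint would pass 70% of its speed; a pose out of reach is approached as far as the arm can. A call is refused whole if a number of a shift passes 0.05 or a number of a turn 8.59, either way. A call with a gripper value outside its range is refused whole. The fingers move at their own pace and stop on an object; FORCE is the grip in N (left out, the last holds). Time passes only in rows, so rows that do not move let the fingers close. It gives the time, the measured TCP pose, the force, the opening and the grip force at its end, in the units of the state.
- ctrl.read_state(): the state, without advancing time (a new reading comes with each control period).
- ctrl.snapshot(name): name is "side" or "top"; returns a dict with "frame" (420x560x3 uint8, red, green, blue), "vertical_fov" (degrees; the focal length in pixels is half the picture's height over the tangent of half this angle, whatever the lens; pixels are square), "cx", "cy" (the principal point, pixels), "k1" (the pictures are not rectified: a ray, as slopes to the right and down, at radius r is drawn at 1 + k1 r^2 times it, then the intrinsics apply), "cam_to_world" (4x4, takes a point from camera to world coordinates). Camera axes: x right, y down, z forward; pixel columns grow to the right and rows downward; lengths in m; the calibration is good to about 2 mm. A picture is of the moment at which its call begins. There is no depth.
- ctrl.close_job(): hands the job in; it is judged then, once.
The state is a dict: "t": time; "q": joint angles; "dq": joint speeds; "effort": joint torques, N m; "eef_pos": TCP position; "tcp_rot": TCP orientation; "force": force on the tool from outside, world axes, zero at the start; "wrist_torque": the same for the moment, N m; "gripper_width": finger opening in m; "gripper_force": force on a finger pad.
Only numpy, scipy, OpenCV 4.12 (cv2) and the standard library are available. Lean on these libraries where they do the work, as an engineer would, in place of code of your own. Each camera call takes 0.05 s, during which the arm holds its last target. There are 200 camera calls.

### The job

Get the chopping board ready for rolling out biscuit dough to an even thickness: lay the two pale wooden thickness strips flat on the board, one along each long side, centred lengthways and with the outer edge flush with the edge of the board. Then set the rolling pin down gently across the middle of the board, square to the strips and with both handles sticking out equally, so that its barrel rests on both strips and stays there. Don't disturb the mug, the blue dish or the pepper mill behind the board.

Things in the scene. Friction and masses are not known exactly. Their poses are not given: they have to be found in the camera images.
- board: brown wooden chopping board lying flat and loose on the worktop, 240 x 340 x 21 mm, 1.1 kg, square-sided; origin at the centre of its underside; its x axis runs along the short 240 mm way and points roughly to the robot's left, its y axis along the long 340 mm way and points roughly to the robot; its long edges are at x = +120 mm and -120 mm, its top at z = 21 mm
- strip_a: pale wooden thickness strip, 300 x 24 x 10 mm, 50 g, lying flat on the worktop; origin at its centre, x axis along its length, z up through the 10 mm thickness; a small dark hanging hole near its -x end; both faces and both ends serve alike
- strip_b: second pale wooden thickness strip, the same as strip_a; either strip may go to either side of the board
- rolling_pin: wooden rolling pin, 0.4 kg, lying on the worktop: a plain brown barrel 270 mm long and 46 mm in diameter, with a dark turned handle 55 mm long and at most 29 mm thick at each end, 380 mm over all; origin at its centre on its axis, x axis along its length (it may roll about it)
- mug: green and white mug behind the board, 99 mm high, 86 mm across and 121 mm over the handle; origin under its middle; not to be moved
- dish: small blue dish behind the board, 68 mm across, 22 mm high; origin under its centre; not to be moved
- mill: brown wooden pepper mill behind the board, 58 mm in diameter, 170 mm high; origin under its centre; not to be moved

How it is judged (in metres and radians):
On the way:
1. both strips lie flat on the board, one flush along each long edge ((((x of strip_a in the frame of board between 0.103 and 0.113 m and y of strip_a in the frame of board between -0.025 and 0.025 m and z of strip_a in the frame of board between 0.022 and 0.03 m and angle between the x axis of strip_a and the y axis of board, either way round below 0.04 rad) and (x of strip_b in the frame of board between -0.113 and -0.103 m and y of strip_b in the frame of board between -0.025 and 0.025 m and z of strip_b in the frame of board between 0.022 and 0.03 m and angle between the x axis of strip_b and the y axis of board, either way round below 0.04 rad)) or ((x of strip_a in the frame of board between -0.113 and -0.103 m and y of strip_a in the frame of board between -0.025 and 0.025 m and z of strip_a in the frame of board between 0.022 and 0.03 m and angle between the x axis of strip_a and the y axis of board, either way round below 0.04 rad) and (x of strip_b in the frame of board between 0.103 and 0.113 m and y of strip_b in the frame of board between -0.025 and 0.025 m and z of strip_b in the frame of board between 0.022 and 0.03 m and angle between the x axis of strip_b and the y axis of board, either way round below 0.04 rad)))), for 0.2 s.
At the end, for the whole second after the job is handed in: Strips flat on board, one per long side: outer edge within 5 mm of the board's, parallel within 0.04 rad, centred lengthways within 25 mm. Pin rests on both strips, off the board: square within 0.09 rad, within 20 mm of centre along its axis and 50 mm along the strips. All released, at rest ((((x of strip_a in the frame of board between 0.103 and 0.113 m and y of strip_a in the frame of board between -0.025 and 0.025 m and z of strip_a in the frame of board between 0.022 and 0.03 m and angle between the x axis of strip_a and the y axis of board, either way round below 0.04 rad) and (x of strip_b in the frame of board between -0.113 and -0.103 m and y of strip_b in the frame of board between -0.025 and 0.025 m and z of strip_b in the frame of board between 0.022 and 0.03 m and angle between the x axis of strip_b and the y axis of board, either way round below 0.04 rad)) or ((x of strip_a in the frame of board between -0.113 and -0.103 m and y of strip_a in the frame of board between -0.025 and 0.025 m and z of strip_a in the frame of board between 0.022 and 0.03 m and angle between the x axis of strip_a and the y axis of board, either way round below 0.04 rad) and (x of strip_b in the frame of board between 0.103 and 0.113 m and y of strip_b in the frame of board between -0.025 and 0.025 m and z of strip_b in the frame of board between 0.022 and 0.03 m and angle between the x axis of strip_b and the y axis of board, either way round below 0.04 rad))) and x of rolling_pin in the frame of board between -0.02 and 0.02 m and y of rolling_pin in the frame of board between -0.05 and 0.05 m and z of rolling_pin in the frame of board between 0.05 and 0.058 m and angle between the x axis of rolling_pin and the x axis of board, either way round below 0.09 rad and contact force between rolling_pin and strip_a above 0.3 N and contact force between rolling_pin and strip_b above 0.3 N and linear speed of each of rolling_pin, strip_a, strip_b, board below 0.02 m/s); the robot touches nothing.
It fails at once if the rolling pin is dropped or pressed hard onto the strips (over 40 N) (contact force between rolling_pin and strip_a above 40 N or contact force between rolling_pin and strip_b above 40 N).
It fails at once if the rolling pin is let fall: in mid-air, touched by nothing, over 20 mm above its resting height (height (world z) of rolling_pin above 0.075 m and contact force between rolling_pin and anything else below 0.05 N).
It fails at once if the mug, the blue dish or the pepper mill is moved by more than 30 mm (distance of any of mug, dish, mill from where it was at the start of the episode above 0.03 m).
It also fails if it takes over 72 s, if anything falls off the work surface, if the arm or the gripper's body presses on something with over 40 N, if the wrist force passes 120 N, or if a joint passes its speed limit or range.

## Working session

There is one attempt and no reset: what is moved stays moved. The work goes in short steps, Python scripts to look and compute and a shell command to move; the robot and the scene stay as the last step left them, time stands still between calls to the robot, and variables do not carry over. Pictures are saved under pics/ and viewed, at most 10 in all, crops included, and the job is handed in when it is done.

```bash
mkdir -p pics
cat > h.py <<'E'
import numpy as np, cv2
from station import ctrl
def snap(n,save=None):
    s=ctrl.snapshot(n)
    if save: cv2.imwrite('pics/'+save,s['frame'][:,:,::-1])
    return s
def ray(s,px):
    H=s['frame'].shape[0]; f=H/2/np.tan(np.radians(s['vertical_fov'])/2)
    K=np.array([[f,0,s['cx']],[0,f,s['cy']],[0,0,1.]])
    u=cv2.undistortPoints(np.array(px,float).reshape(-1,1,2),K,np.array([s['k1'],0,0,0.])).reshape(-1,2)
    M=np.array(s['cam_to_world']); d=np.c_[u,np.ones(len(u))]@M[:3,:3].T
    return M[:3,3],d
def plane(s,px,z):
    o,d=ray(s,px); return o+d*((z-o[2])/d[:,2])[:,None]
E
python3 - <<'E'
from h import *
for n in('top','side'):
    s=snap(n,n+'0.png'); print(n,s['vertical_fov'],s['cx'],s['cy'],s['k1'],np.round(s['cam_to_world'],3).tolist())
st=ctrl.read_state();print(st)
E
```

```text
top 55.679464807627824 284.4186188070082 210.18988091663644 -0.07289619854947274 [[-0.009, -0.996, 0.086, 0.525], [-1.0, 0.01, 0.005, 0.016], [-0.005, -0.086, -0.996, 1.099], [0.0, 0.0, 0.0, 1.0]]
side 52.40099956364621 292.14264591105365 212.44360164559714 0.042621120853232726 [[-0.856, -0.228, 0.463, 0.099], [-0.516, 0.376, -0.77, 0.927], [0.001, -0.898, -0.44, 0.563], [0.0, 0.0, 0.0, 1.0]]
{'t': 0.1, 'q': array([-7.94229447e+01,  1.87297251e+01, -1.10859598e+01,  6.02772221e+01,
       -9.19348915e-04,  8.23123680e+01]), 'dq': array([ 0.1375266 , -0.08889087,  0.05421131,  0.03650598, -0.03966741,
       -0.00145884]), 'effort': array([ 2.25310709e-03, -4.44239581e+01,  2.63038069e+01,  7.84743985e-03,
        3.92766719e-05, -1.10512655e-06]), 'eef_pos': array([ 0.17229353, -0.52174843,  0.23056523]), 'tcp_rot': array([[ 9.49618845e-01,  3.13407004e-01, -3.13417625e-04],
       [ 3.13407096e-01, -9.49617534e-01,  1.59103457e-03],
       [ 2.01014506e-04, -1.60910372e-03, -9.99998685e-01]]), 'force': array([-0.02790984,  0.14581659, -0.38066683]), 'wrist_torque': array([ 0.00844218, -0.05106634,  0.01174887]), 'gripper_force': 0.0, 'gripper_width': 0.08572178522170212}
```

View pics/top0.png

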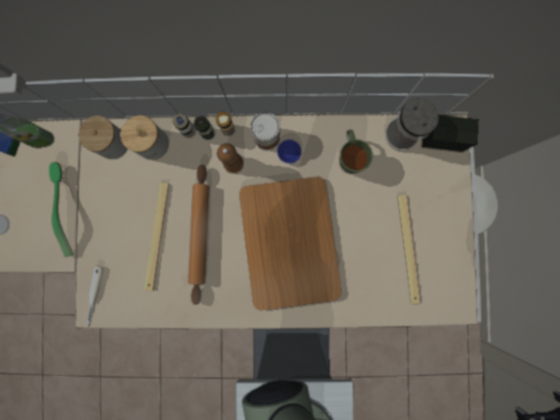

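View pics/side0.png

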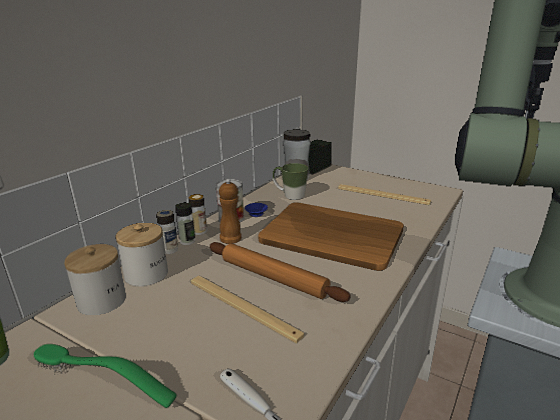

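The top view shows strips at (158,236) and (409,248), the pin at (199,235), and the board at (290,243). The dish is at (289,151), the mug at (354,156) and the mill at (230,157). The side view matches this, and the left strip's hole is at its near end.

```bash
cat >> h.py <<'E'
def masks(s):
    h=cv2.cvtColor(s['frame'],cv2.COLOR_RGB2HSV)
    return h
def rect(s,mask,roi,z):
    m=np.zeros_like(mask); x0,y0,x1,y1=roi; m[y0:y1,x0:x1]=mask[y0:y1,x0:x1]
    cs=cv2.findContours(m,cv2.RETR_EXTERNAL,cv2.CHAIN_APPROX_NONE)[0]
    c=max(cs,key=cv2.contourArea).reshape(-1,2)
    P=plane(s,c,z)[:,:2]
    (cx,cy),(w,hh),a=cv2.minAreaRect((P*1000).astype(np.float32))
    if w<hh: w,hh,a=hh,w,a+90
    return np.round([cx,cy,w,hh,(a+90)%180-90],1)
E
python3 - <<'E'
from h import *
s=snap('top'); h=masks(s)
for p in [(158,236),(409,248),(199,235),(290,243),(120,280),(440,250),(202,173)]: print(p,h[p[1],p[0]],s['frame'][p[1],p[0]])
br=((h[...,0]<14)&(h[...,1]>120)).astype(np.uint8)*255
st=((h[...,0]>15)&(h[...,0]<30)&(h[...,1]>85)).astype(np.uint8)*255
print('L',rect(s,st,(140,170,178,300),.01)); print('R',rect(s,st,(390,180,430,310),.01))
print('board',rect(s,br,(233,170,350,320),.021)); print('pin',rect(s,br,(180,160,222,310),.023))
cv2.imwrite('pics/m.png',np.hstack([br,st]))
E
```

```text
(158, 236) [ 20  84 158] [158 141 106]
(409, 248) [ 23  81 161] [161 149 110]
(199, 235) [ 14 114 116] [116  88  64]
(290, 243) [ 14 134  95] [95 69 45]
(120, 280) [ 20  41 150] [150 142 126]
(440, 250) [ 19  42 151] [151 142 126]
(202, 173) [ 12 106  65] [65 49 38]
L [436.  387.4  54.1  13.6 -13.8]
R [ 451.5 -330.2  168.9   11.2    1.9]
board [728.6 159.    5.5   2.8  89.3]
pin [618.4 253.1   7.3   6.2 -26.4]
```

```bash
cat >> h.py <<'E'
def bs(s):
    h=masks(s); S=h[...,1].astype(int);V=h[...,2].astype(int);Hh=h[...,0]
    br=((Hh<19)&(S>80)&(V<140)).astype(np.uint8)*255
    st=((Hh>15)&(Hh<30)&(S>62)&(V>125)).astype(np.uint8)*255
    return br,st
E
python3 - <<'E'
from h import *
s=snap('top'); br,st=bs(s)
print('L',rect(s,st,(140,170,178,300),.01)); print('R',rect(s,st,(390,180,430,310),.01))
print('board',rect(s,br,(233,170,350,320),.021)); print('pin',rect(s,br,(180,160,214,310),.023))
bar=cv2.morphologyEx(br,cv2.MORPH_OPEN,np.ones((13,13)))
print('barrel',rect(s,bar,(180,160,214,310),.023))
# edges by line fits for board
m=np.zeros_like(br);m[170:320,233:350]=br[170:320,233:350]
c=max(cv2.findContours(m,0,1)[0],key=cv2.contourArea).reshape(-1,2)
P=plane(s,c,.021)[:,:2]*1000
r=rect(s,br,(233,170,350,320),.021);a=np.radians(r[4])
R=np.array([[np.cos(a),np.sin(a)],[-np.sin(a),np.cos(a)]])
Q=(P-r[:2])@R.T
for ax,sg in((0,1),(0,-1),(1,1),(1,-1)):
    o=1-ax;half=(r[2]/2,r[3]/2)
    k=(sg*Q[:,ax]>half[ax]-12)&(abs(Q[:,o])<half[o]*.75)
    f=np.polyfit(Q[k,o],Q[k,ax],1);print(ax,sg,k.sum(),np.round([np.degrees(np.arctan(f[0])),f[1]],2))
E
```

```text
L [551.  377.5 298.5  23.3  -7.7]
R [ 509.7 -317.8  298.7   26.1    5.5]
board [530.8   8.4 339.1 239.4   7.2]
pin [558.5 256.  367.5  44.4  -2.4]Traceback (most recent call last):
  File "<stdin>", line 6, in <module>
  File "h.py", line 21, in rect
    c=max(cs,key=cv2.contourArea).reshape(-1,2)
      ~~~^^^^^^^^^^^^^^^^^^^^^^^^
ValueError: max() iterable argument is empty
```

```bash
python3 -m crank '[[[0,0,8.36],[0.0169,0.0102,-0.006],0.6],[[0,0,8.36],[0.0169,0.0102,-0.006],0.6],[[0,0,8.36],[0.0169,0.0102,-0.006],0.6],[[0,0,8.36],[0.0169,0.0102,-0.006],0.6],[[0,0,8.36],[0.0169,0.0102,-0.006],0.6],[[0,0,8.36],[0.0169,0.0102,-0.006],0.6],[[0,0,8.36],[0.0169,0.0102,-0.006],0.6],[[0,0,8.36],[0.0169,0.0102,-0.006],0.6],[[0,0,8.36],[0.0169,0.0102,-0.006],0.6],[[0,0,8.36],[0.0169,0.0102,-0.006],0.6],[[0,0,8.36],[0.0169,0.0102,-0.006],0.6],[[0,0,8.36],[0.0169,0.0102,-0.006],0.6],[[0,0,8.36],[0.0169,0.0102,-0.006],0.6],[[0,0,8.36],[0.0169,0.0102,-0.006],0.6],[[0,0,8.36],[0.0169,0.0102,-0.006],0.6],[[0,0,8.36],[0.0169,0.0102,-0.006],0.6],[[0,0,8.36],[0.0169,0.0102,-0.006],0.6],[[0,0,8.36],[0.0169,0.0102,-0.006],0.6],[[0,0,8.36],[0.0169,0.0102,-0.006],0.6],[[0,0,8.36],[0.0169,0.0102,-0.006],0.6]]' 30
cat > yaw.py <<'E'
from h import *
s=ctrl.read_state();r=s['tcp_rot'];print(round(s['t'],2),np.round(s['eef_pos'],4),'yaw',round(np.degrees(np.arctan2(r[1,0],r[0,0]))%360,2),'tilt',np.round(r[:2,2],4),'F',np.round(s['force'],1),'w',round(s['gripper_width'],4),round(s['gripper_force'],1),np.round(s['q'],0))
E
python3 -m crank '[[[0,0,0],[0,0,0],0.6],[[0,0,0],[0,0,0],0.6]]' >/dev/null; python3 yaw.py
```

```text
t: 2.2
eef_pos: [0.5109, -0.3177, 0.1108]
tcp_rot: [[-0.995, -0.101, -0.0], [-0.101, 0.995, 0.0], [0.0, 0.0, -1.0]]
force: [0.3, -0.4, 0.3]
gripper_width: 0.0513
gripper_force: 0.0
2.4 [ 0.5101 -0.318   0.1109] yaw 185.4 tilt [-0.001   0.0003] F [-0.2 -0.5 -0.5] w 0.051 0.0 [-39.  30. -12.  48.  -0. -44.]
```

```bash
python3 -m crank '[[[0,0,0],[0,0,-0.03],0.6],[[0,0,0],[0,0,-0.03],0.6],[[0,0,0],[0,0,-0.03],0.6],[[0,0,0],[0,0,-0.01],0.6],[[0,0,0],[0,0,-0.006],0.6],[[0,0,0],[0,0,-0.002],0.6],[[0,0,0],[0,0,0],0.4],[[0,0,0],[0,0,0],0.2],[[0,0,0],[0,0,0],0.1],[[0,0,0],[0,0,0],0.1],[[0,0,0],[0,0,0],0.1],[[0,0,0],[0,0,0],0.1]]' 30 >/dev/null; python3 yaw.py;  python3 -m crank '[[[0,0,0],[0,0,0.01],0.1],[[0,0,0],[0,0,0.02],0.1],[[0,0,0],[0,0,0.03],0.1],[[0,0,0],[0,0,0.02],0.1],[[0,0,0],[0,0,0],0.1],[[0,0,0],[0,0,0],0.1]]'; python3 yaw.py; python3 -c "
from h import *
snap('side','s1.png')"
```

```text
3.6 [ 0.5113 -0.319   0.0047] yaw 185.47 tilt [ 0.0018 -0.0017] F [-0.4  0.2  6.6] w 0.0232 30.0 [-39.  37. -18.  35.  -0. -44.]
t: 4.2
eef_pos: [0.5106, -0.3184, 0.0837]
tcp_rot: [[-0.995, -0.095, 0.001], [-0.095, 0.995, -0.001], [-0.001, -0.001, -1.0]]
force: [0.3, 0.3, -1.3]
gripper_width: 0.0227
gripper_force: 29.5
4.2 [ 0.5106 -0.3184  0.0837] yaw 185.47 tilt [ 0.0008 -0.0006] F [ 0.3  0.3 -1.3] w 0.0227 29.5 [-39.  31. -14.  44.   0. -44.]
```

View pics/s1.png

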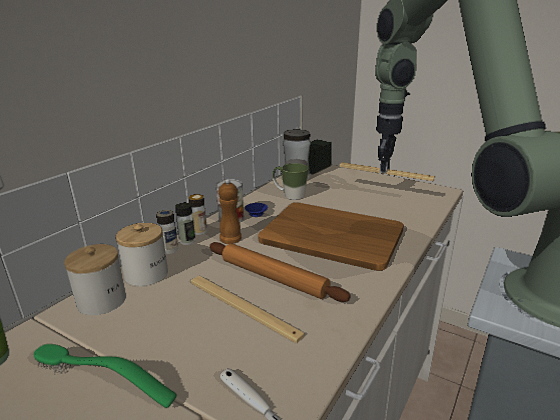

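The strip is held level, at about (387,172) in the side view. Next I refine the board edges and check the strip in hand.

```bash
cat >> h.py <<'E'
def lines(s,mask,roi,z,L,W):
    r=rect(s,mask,roi,z); m=np.zeros_like(mask); x0,y0,x1,y1=roi; m[y0:y1,x0:x1]=mask[y0:y1,x0:x1]
    c=max(cv2.findContours(m,0,1)[0],key=cv2.contourArea).reshape(-1,2)
    P=plane(s,c,z)[:,:2]*1000; a=np.radians(r[4])
    R=np.array([[np.cos(a),np.sin(a)],[-np.sin(a),np.cos(a)]]); Q=(P-r[:2])@R.T; out=[]
    for ax,sg in((0,1),(0,-1),(1,1),(1,-1)):
        o=1-ax;half=(r[2]/2,r[3]/2); tol=.15*r[2+ax]
        k=(sg*Q[:,ax]>half[ax]-tol)&(abs(Q[:,o])<half[o]*.8)
        f=np.polyfit(Q[k,o],Q[k,ax],1); out.append((np.degrees(np.arctan(f[0])),f[1]))
    q=np.array([(out[0][1]+out[1][1])/2,(out[2][1]+out[3][1])/2])
    ang=r[4]+(out[2][0]+out[3][0])/2
    print(r,'edges',np.round(out,2).tolist(),'centre',np.round(r[:2]+R.T@q,1),'ang',round(ang,2),'len',round(out[0][1]-out[1][1],1),'wid',round(out[2][1]-out[3][1],1))
E
python3 - <<'E'
from h import *
s=snap('top'); br,st=bs(s)
lines(s,br,(233,170,350,320),.021,340,240)
print(rect(s,br,(233,170,350,320),.0105))
for z in(.089,): print('strip halves',rect(s,st,(380,170,450,237),z),rect(s,st,(380,260,450,330),z))
E
```

```text
[530.6   8.6 338.7 239.6   7.2] edges [[0.06, 167.6], [-0.0, -167.86], [-1.08, 117.18], [-0.12, -118.0]] centre [530.5   8.2] ang 6.6 len 335.5 wid 235.2
[530.7   8.5 342.  242.    7.2]
strip halves [ 599.5 -308.   117.2   26.7    5.6] [ 421.4 -325.1  123.3   25.6    5.4]
```

```bash
python3 -m crank '[[[0,0,0.2],[0.0035,0.0195,0],0.1],[[0,0,0.3],[0.006,0.04,0],0.1],[[0,0,0.3],[0.006,0.04,0],0.1],[[0,0,0.3],[0.006,0.04,0],0.1],[[0,0,0.3],[0.006,0.04,0],0.1],[[0,0,0.3],[0.006,0.04,0],0.1],[[0,0,0],[0,0,-0.02],0.1],[[0,0,0],[0,0,-0.02],0.1],[[0,0,0],[0,0,0],0.1],[[0,0,0],[0,0,0],0.1],[[0,0,0],[0,0,0],0.1]]' >/dev/null; python3 yaw.py
```

```text
5.4 [ 0.5442 -0.0988  0.0438] yaw 187.16 tilt [ 0.0005 -0.    ] F [ 0.9 -0.6 -0.5] w 0.0229 29.6 [-18.  30. -24.  36.   0. -25.]
```

```bash
python3 -m crank '[[[0,0,0],[0,0,-0.01],0.1],[[0,0,0],[0,0,-0.005],0.1],[[0,0,0],[0,0,-0.0025],0.1],[[0,0,0],[0,0,0],0.1],[[0,0,0],[0,0,0],0.1]]' >/dev/null; python3 yaw.py;python3 -m crank '[[[0,0,0],[0,0,0],0.3],[[0,0,0],[0,0,0],0.4],[[0,0,0],[0,0,0],0.45],[[0,0,0],[0,0,0],0.45],[[0,0,0],[0,0,0.02],0.45],[[0,0,0],[0,0,0.04],0.45],[[0,0,0],[0,0,0.05],0.6]]' ;python3 yaw.py
```

```text
5.9 [ 0.5438 -0.0989  0.0257] yaw 187.15 tilt [-0.0001 -0.0001] F [-1.4  0.2  0.6] w 0.0226 29.7 [-18.  32. -25.  34.  -0. -25.]
t: 6.6
eef_pos: [0.5421, -0.0983, 0.1352]
tcp_rot: [[-0.992, -0.125, -0.004], [-0.125, 0.992, 0.001], [0.004, 0.002, -1.0]]
force: [1.5, -0.0, 0.8]
gripper_width: 0.0508
gripper_force: 0.0
6.6 [ 0.5421 -0.0983  0.1352] yaw 187.16 tilt [-0.0043  0.0014] F [ 1.5 -0.   0.8] w 0.0508 0.0 [-18.  24. -19.  48.   0. -25.]
```

```bash
python3 -m crank '[[[0,0,-0.8],[0,0.02,0],0.6],[[0,0,-1.2],[0.0005,0.04,0],0.6],[[0,0,-1.2],[0.0005,0.04,0],0.6],[[0,0,-1.2],[0.0005,0.04,0],0.6],[[0,0,-1.2],[0.0005,0.04,0],0.6],[[0,0,-1.2],[0.0005,0.04,0],0.6],[[0,0,-1.2],[0.0005,0.04,0],0.6],[[0,0,-1.2],[0.001,0.04,0],0.6],[[0,0,-1.2],[0.001,0.04,0],0.6],[[0,0,-1.2],[0.001,0.04,0],0.6],[[0,0,-1.2],[0.001,0.04,0],0.6],[[0,0,-1.2],[0.001,0.04,0],0.6],[[0,0,-0.9],[0,0.0175,0],0.6],[[0,0,0],[0,0,0],0.6],[[0,0,0],[0,0,0],0.6]]' >/dev/null; python3 yaw.py
python3 - <<'E'
from h import *
s=snap('top','t2.png'); br,st=bs(s)
print(rect(s,st,(300,150,370,330),.031))
cv2.imwrite('pics/t2c.png',cv2.resize(s['frame'][160:325,130:370,::-1],None,fx=3,fy=3))
lines(s,br,(233,170,350,320),.021,340,240)
E
```

```text
8.1 [0.5515 0.3784 0.1353] yaw 172.31 tilt [-0.0006 -0.0009] F [ 0.3  0.3 -0.1] w 0.0514 0.0 [28. 35.  1. 56. -0. 36.]
[574.  -94.  239.1  26.9   7.2]
[530.5  10.1 339.6 236.3   7.1] edges [[0.02, 167.76], [-0.14, -168.09], [-1.41, 115.39], [0.95, -97.42]] centre [529.2  19. ] ang 6.87 len 335.8 wid 212.8
```

View pics/t2c.png

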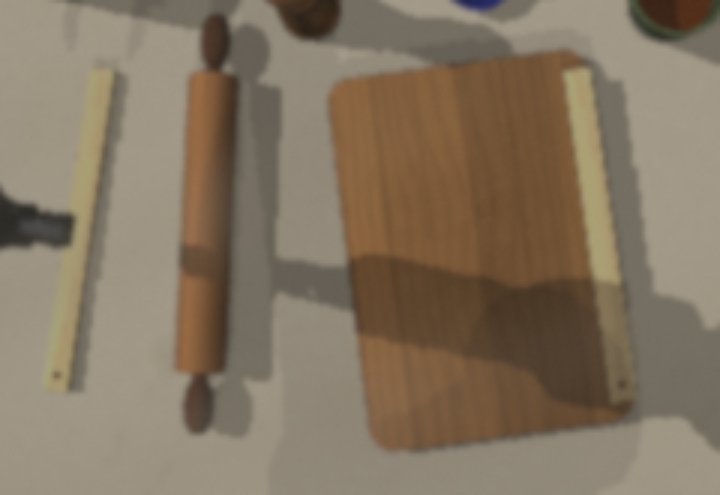

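The right strip at crop (600,235) lies flush with the board's right edge, and the gripper is above the left strip. Next I grasp that strip.

```bash
python3 -m crank '[[[0,0,0],[0,0,-0.03],0.6],[[0,0,0],[0,0,-0.04],0.6],[[0,0,0],[0,0,-0.03],0.6],[[0,0,0],[0,0,-0.02],0.6],[[0,0,0],[0,0,-0.01],0.6],[[0,0,0],[0,0,-0.0025],0.6],[[0,0,0],[0,0,0],0.4],[[0,0,0],[0,0,0],0.2],[[0,0,0],[0,0,0],0.1],[[0,0,0],[0,0,0],0.1],[[0,0,0],[0,0,0],0.1],[[0,0,0],[0,0,0],0.1]]' 30 >/dev/null; python3 yaw.py;  python3 -m crank '[[[0,0,0],[0,0,0.01],0.1],[[0,0,0],[0,0,0.02],0.1],[[0,0,0],[0,0,0.03],0.1],[[0,0,0],[0,0,0.03],0.1],[[0,0,0],[0,0,0.02],0.1],[[0,0,0],[0,0,0],0.1],[[0,0,0],[0,0,0],0.1]]' >/dev/null; python3 yaw.py
```

```text
9.35 [0.5531 0.3792 0.005 ] yaw 172.27 tilt [0.0027 0.0009] F [-0.4 -1.1  6.6] w 0.0231 30.3 [28. 43. -6. 41. -0. 36.]
10.05 [0.5518 0.3788 0.1134] yaw 172.27 tilt [0.0003 0.0003] F [-0.2  0.4 -1. ] w 0.0229 29.6 [28. 36. -0. 53.  0. 36.]
```

```bash
python3 -m crank '[[[0,0,1.0],[-0.002,-0.0173,0],0.1],[[0,0,1.8],[-0.004,-0.033,0],0.1],[[0,0,1.8],[-0.004,-0.035,0],0.1],[[0,0,2],[-0.0045,-0.035,0],0.1],[[0,0,2],[-0.0045,-0.035,0],0.1],[[0,0,2],[-0.0045,-0.035,0],0.1],[[0,0,2],[-0.0045,-0.035,0],0.1],[[0,0,1.7],[-0.004,-0.025,0],0.1],[[0,0,0.6],[-0.0027,-0.013,0],0.1],[[0,0,0],[0,0,-0.03],0.1],[[0,0,0],[0,0,-0.03],0.1],[[0,0,0],[0,0,-0.01],0.1],[[0,0,0],[0,0,0],0.1],[[0,0,0],[0,0,0],0.1],[[0,0,0],[0,0,0],0.1]]' >/dev/null; python3 yaw.py
```

```text
11.55 [0.5182 0.1157 0.0443] yaw 187.19 tilt [0.0018 0.0002] F [-0.3  0.2 -0.7] w 0.0225 29.6 [  5.  28. -27.  34.   0.  -3.]
```

```bash
python3 -m crank '[[[0,0,0],[0,0,-0.01],0.1],[[0,0,0],[-0.0005,0,-0.005],0.1],[[0,0,0],[0,0,-0.003],0.1],[[0,0,0],[0,0,0],0.1],[[0,0,0],[0,0,0],0.1]]' >/dev/null; python3 yaw.py;python3 -m crank '[[[0,0,0],[0,0,0],0.3],[[0,0,0],[0,0,0],0.4],[[0,0,0],[0,0,0],0.45],[[0,0,0],[0,0,0],0.45],[[0,0,0],[0,0,0.02],0.45],[[0,0,0],[0,0,0.04],0.45],[[0,0,0],[0,0,0.05],0.6],[[0,0,0],[-0.05,0,0.03],0.8],[[0,0,0],[-0.05,0,0],1],[[0,0,0],[-0.05,0,0],1],[[0,0,0],[0,0,0],1],[[0,0,0],[0,0,0],1]]' >/dev/null;python3 yaw.py
python3 - <<'E'
from h import *
s=snap('top','t3.png'); br,st=bs(s)
cv2.imwrite('pics/t3c.png',cv2.resize(s['frame'][160:325,130:370,::-1],None,fx=3,fy=3))
print('L',rect(s,st,(225,150,290,330),.031),'R',rect(s,st,(300,150,370,330),.031))
print('pin',rect(s,br,(180,160,214,310),.023))
bar=cv2.morphologyEx(br,cv2.MORPH_OPEN,np.ones((11,11)))
print('barrel',rect(s,bar,(180,160,218,310),.023))
E
```

```text
12.05 [0.5163 0.1154 0.0259] yaw 187.17 tilt [-0.0004 -0.    ] F [-3.  -0.6  7.9] w 0.0226 30.5 [  5.  30. -28.  32.   0.  -3.]
13.25 [0.3731 0.1155 0.1612] yaw 187.19 tilt [0.0008 0.    ] F [1.4 0.5 0.6] w 0.0854 0.0 [  6.   6. -39.  45.  -0.  -1.]
L [517.  115.6 300.3  24.    7.2] R [543.5 -98.1 300.   26.7   7.2]
pin [558.3 249.6 372.7  31.5  -2.3]
barrel [ 4.849e+02  2.519e+02  1.022e+02  2.990e+01 -4.000e-01]
```

View pics/t3c.png

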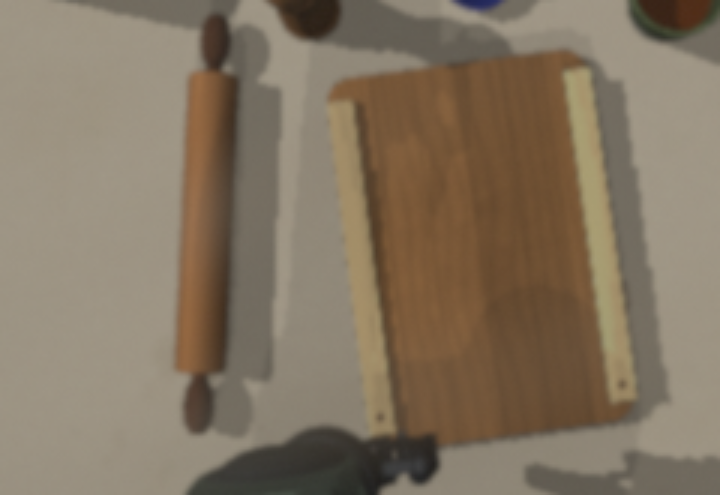

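Both strips lie flush on the board, with the left one at crop (365,265) and the right one at (600,235). The pin barrel's corners are at crop (190,72), (237,75), (176,371) and (225,373), and its tips at (216,14) and (197,434).

Run:
```python
from h import *
s=snap('top'); br,st=bs(s)
c=np.array([[190,72],[237,75],[176,371],[225,373],[216,14],[197,434]])/3+[130,160]-1/3
P=plane(s,c,.023)*1000;print(np.round(P[:,:2],1),P[:4].mean(0),P[4:].mean(0))
for i,j in((2,0),(3,1),(5,4)): d=P[j]-P[i];print(np.degrees(np.arctan2(d[1],d[0])),np.linalg.norm(d))
h=masks(s)
m=((h[...,1]>75)&(h[...,2]>50)).astype(np.uint8)*255
print('board+strips',rect(s,m,(233,170,350,303),.021),rect(s,st,(225,150,290,330),.031))
```

```text
[[693.1 271.6]
 [689.8 228.3]
 [422.3 282. ]
 [420.4 237.7]
 [746.6 248.2]
 [366.2 262.8]] [556.37804982 254.88440191  23.        ] [556.42469033 255.52644203  23.        ]
-2.2057637874715987 270.9840816602479
-2.0030565332977632 269.5537031457172
-2.2018804111847206 380.7023693707903
board+strips [531.    7.1 340.1 241.    7.3] [517.4 115.7 299.7  23.8   7.3]
```

```bash
python3 -m crank '[[[0,0,-1.4],[0.0233,0.0197,0],1],[[0,0,-2],[0.04,0.03,0],1],[[0,0,-2],[0.04,0.03,0],1],[[0,0,-2],[0.04,0.03,0],1],[[0,0,-2],[0.04,0.03,0],1],[[0,0,0],[0,0,0],1],[[0,0,0],[0,0,0],1],[[0,0,0],[0,0,0],1]]' >/dev/null; python3 yaw.py; python3 -m crank '[[[0,0,0],[0,0,-0.025],1],[[0,0,0],[0,0,-0.04],1],[[0,0,0],[0,0,-0.04],1],[[0,0,0],[0,0,-0.02],1],[[0,0,0],[0,0,-0.01],1],[[0,0,0],[0,0,0],1],[[0,0,0],[0,0,0],1]]'>/dev/null;python3 yaw.py
```

```text
14.15 [0.5567 0.2545 0.1602] yaw 177.75 tilt [-0.0015 -0.0006] F [-0.5  0.7 -0.6] w 0.0856 0.0 [18. 28. -7. 55. -0. 20.]
14.85 [0.5579 0.2551 0.0275] yaw 177.74 tilt [0.0019 0.0006] F [-0.1 -0.6  0.8] w 0.0852 0.0 [ 18.  36. -15.  39.   0.  20.]
```

```bash
python3 -m crank '[[[0,0,0],[-0.001,0,-0.01],1],[[0,0,0],[0,0,-0.008],1],[[0,0,0],[0,0,-0.002],1],[[0,0,0],[0,0,0],0.8],[[0,0,0],[0,0,0],0.65],[[0,0,0],[0,0,0],0.55],[[0,0,0],[0,0,0],0.45],[[0,0,0],[0,0,0],0.4],[[0,0,0],[0,0,0],0.4],[[0,0,0],[0,0,0],0.4]]' 50 >/dev/null;python3 yaw.py
```

```text
15.85 [0.5564 0.2553 0.0065] yaw 177.77 tilt [0.0006 0.0005] F [-1.4 -0.1  6.1] w 0.0444 51.3 [ 18.  38. -16.  36.   0.  20.]
```

Gripped. Next I lift and pull back.

```bash
python3 -m crank '[[[0,0,0],[0,0,0.005],0.4],[[0,0,0],[0,0,0.015],0.4],[[0,0,0],[0,0,0.03],0.4],[[0,0,0],[0,0,0.03],0.4],[[0,0,0],[-0.01,0,0.01],0.4],[[0,0,0],[-0.02,0,0],0.4],[[0,0,0],[-0.025,0,0],0.4],[[0,0,0],[-0.02,0,0],0.4],[[0,0,0],[-0.005,0,0],0.4],[[0,0,0],[0,0,0],0.4],[[0,0,0],[0,0,0],0.4]]' 50 >/dev/null;python3 yaw.py
python3 - <<'E'
from h import *
s=snap('side','s4.png'); t=snap('top','t4.png'); cv2.imwrite('pics/b4.png',np.hstack([cv2.resize(x['frame'][...,::-1],None,fx=.71,fy=.71) for x in(s,t)]))
E
```

```text
16.95 [0.477  0.2552 0.0961] yaw 177.76 tilt [0.0012 0.0002] F [ 1.3  0.3 -3.8] w 0.0444 52.2 [ 20.  25. -23.  42.  -0.  23.]
```

View pics/b4.png

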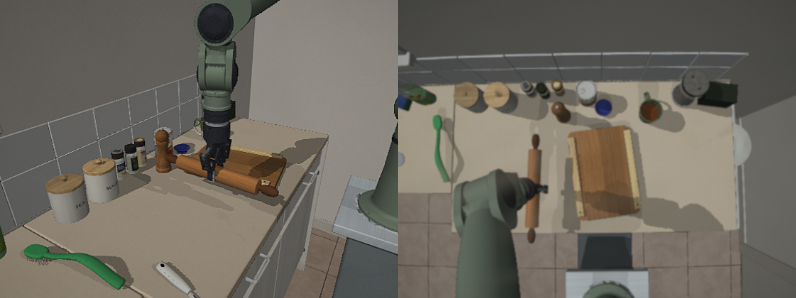

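The pin is held level by its middle in both views and clear of the mill. Next I turn it anticlockwise and carry it over the board.

```bash
python3 -m crank '[[[0,0,4.0],[0,0,0],0.4],[[0,0,7.1],[0,0,0],0.4],[[0,0,7.1],[0,0,0],0.4],[[0,0,7.1],[0,0,0],0.4],[[0,0,7.1],[0.002,-0.01,0],0.4],[[0,0,7.1],[0.005,-0.02,0],0.4],[[0,0,7.1],[0.006,-0.026,0],0.4],[[0,0,7.1],[0.006,-0.026,0],0.4],[[0,0,7.1],[0.006,-0.026,0],0.4],[[0,0,7.1],[0.006,-0.026,0],0.4],[[0,0,7.1],[0.006,-0.026,0],0.4],[[0,0,7.1],[0.006,-0.026,0],0.4],[[0,0,7.1],[0.006,-0.026,0],0.4],[[0,0,7.1],[0.004,-0.02,0],0.4],[[0,0,3.1],[0.001,-0.0157,0],0.4],[[0,0,0],[0,0,0],0.4],[[0,0,0],[0,0,0],0.4],[[0,0,0],[0,0,0],0.4]]' 50 >/dev/null;python3 yaw.py
python3 - <<'E'
from h import *
s=snap('top','t5.png'); cv2.imwrite('pics/t5c.png',cv2.resize(s['frame'][150:340,180:420,::-1],None,fx=3,fy=3))
E
```

```text
18.85 [0.5302 0.0079 0.0959] yaw 277.16 tilt [-0.0002  0.0004] F [ 0.8  0.3 -5. ] w 0.0442 52.1 [  -7.   24.  -25.   41.    0. -104.]
```

View pics/t5c.png

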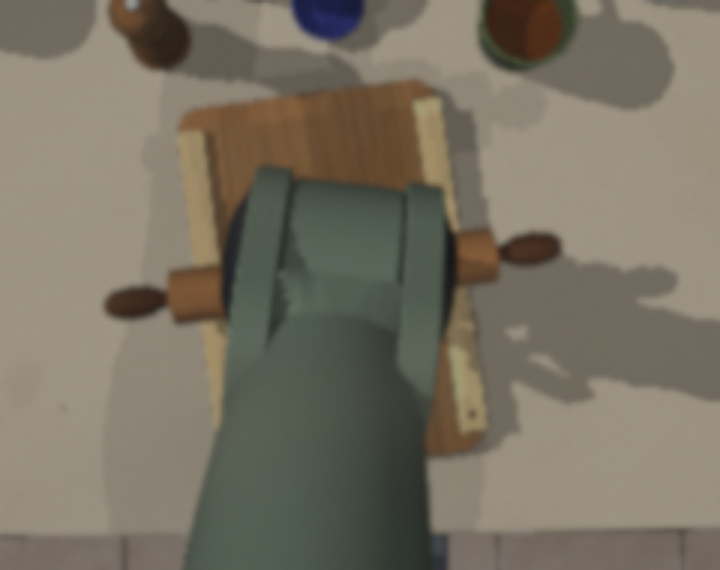

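The pin is square across the board, with its handle tips at crop (106,304) and (560,247). Next I check the centring and lower it.

```bash
python3 - <<'E'
from h import *
s=snap('top');P=plane(s,np.array([[106,304],[560,247]])/3+[180,150]-1/3,.1126)*1000;print(P,P.mean(0),np.linalg.norm(P[0]-P[1]))
E
python3 -m crank '[[[0,0,0],[0,0,-0.01],0.4],[[0,0,0],[0,0,-0.015],0.4],[[0,0,0],[0,0,-0.015],0.4],[[0,0,0],[0,0,-0.01],0.4],[[0,0,0],[0,0,-0.004],0.4],[[0,0,0],[0,0,0],0.4],[[0,0,0],[0,0,0],0.4],[[0,0,0],[0,0,0],0.4]]' 50 >/dev/null;python3 yaw.py
```

```text
[[ 510.05856347  193.75644361  112.6       ]
 [ 553.4362415  -181.94588506  112.6       ]] [531.74740249   5.90527927 112.6       ] 378.19817915884335
19.75 [0.5308 0.0073 0.0426] yaw 277.17 tilt [ 0.0013 -0.0002] F [ 0.2  0.1 -3.7] w 0.0442 52.2 [  -7.   28.  -28.   34.   -0. -104.]
```

```bash
python3 -m crank '[[[0,0,0],[0,0,-0.002],0.4],[[0,0,0],[0,0,-0.001],0.4],[[0,0,0],[0,0,0],0.4],[[0,0,0],[0,0,0],0.4]]' 50 >/dev/null;python3 yaw.py;python3 -m crank '[[[0,0,0],[0,0,-0.001],0.4],[[0,0,0],[0,0,-0.0005],0.4],[[0,0,0],[0,0,0],0.4],[[0,0,0],[0,0,0],0.4]]' 50 >/dev/null;python3 yaw.py
```

```text
20.15 [0.5301 0.0074 0.039 ] yaw 277.16 tilt [ 0. -0.] F [ 0.4  0.3 -5. ] w 0.0445 52.2 [  -7.   29.  -28.   34.   -0. -104.]
20.55 [0.5301 0.0074 0.0376] yaw 277.17 tilt [ 0.0001 -0.    ] F [ 0.7  0.1 -4. ] w 0.0447 52.4 [  -7.   29.  -28.   33.   -0. -104.]
```

```bash
python3 -m crank '[[[0,0,0],[0,0,-0.0007],0.4],[[0,0,0],[0,0,0],0.4],[[0,0,0],[0,0,0],0.4]]' 50 >/dev/null;python3 yaw.py;python3 -m crank '[[[0,0,0],[0,0,-0.0005],0.4],[[0,0,0],[0,0,0],0.4],[[0,0,0],[0,0,0],0.4]]' 50 >/dev/null;python3 yaw.py
```

```text
20.85 [0.5302 0.0074 0.0374] yaw 277.17 tilt [ 0.0003 -0.0002] F [-2.6 -0.   6.7] w 0.0445 53.2 [  -7.   29.  -28.   33.   -0. -104.]
21.15 [0.5302 0.0074 0.0374] yaw 277.17 tilt [ 0.0006 -0.0002] F [-3.9  0.1 10.7] w 0.0445 53.8 [  -7.   29.  -28.   33.   -0. -104.]
```

```bash
python3 -m crank '[[[0,0,0],[0,0,0.0009],0.4],[[0,0,0],[0,0,0],0.4],[[0,0,0],[0,0,0],0.4]]' 20 >/dev/null;python3 yaw.py;python3 -m crank '[[[0,0,0],[0,0,0],0.53],[[0,0,0],[0,0,0],0.54],[[0,0,0],[0,0,0],0.56],[[0,0,0],[0,0,0],0.58],[[0,0,0],[0,0,0],0.6],[[0,0,0],[0,0,0],0.6],[[0,0,0],[0,0,0],0.6],[[0,0,0],[0,0,0],0.6],[[0,0,0],[0,0,0],0.6],[[0,0,0],[0,0,0],0.7],[[0,0,0],[0,0,0],0.8],[[0,0,0],[0,0,0],1],[[0,0,0],[0,0,0],1],[[0,0,0],[0,0,0],1],[[0,0,0],[0,0,0],1]]' 20 >/dev/null;python3 yaw.py
```

```text
21.45 [0.5302 0.0074 0.0375] yaw 277.17 tilt [ 0.0002 -0.    ] F [-2.5  0.5  5.1] w 0.0443 52.8 [  -7.   29.  -28.   33.    0. -104.]
22.95 [0.5301 0.0074 0.0372] yaw 277.17 tilt [0.0001 0.    ] F [ 0.3 -0.6 -0.1] w 0.0852 0.0 [  -7.   29.  -28.   33.    0. -104.]
```

Released. Next I go straight up, then back and away to the right.

```bash
python3 -m crank '[[[0,0,0],[0,0,0.01],1],[[0,0,0],[0,0,0.02],1],[[0,0,0],[0,0,0.03],1],[[0,0,0],[0,0,0.04],1],[[0,0,0],[0,0,0.05],1],[[0,0,0],[-0.03,-0.03,0.03],1],[[0,0,0],[-0.03,-0.045,0],1],[[0,0,0],[-0.03,-0.045,0],1],[[0,0,0],[-0.03,-0.045,0],1],[[0,0,0],[-0.03,-0.045,0],1],[[0,0,0],[-0.03,-0.045,0],1],[[0,0,0],[-0.01,-0.045,0],1],[[0,0,0],[0,-0.04,0],1],[[0,0,0],[0,-0.03,0],1],[[0,0,0],[0,0,0],1],[[0,0,0],[0,0,0],1]]' >/dev/null;python3 yaw.py
python3 - <<'E'
from h import *
s=snap('top','t6.png'); cv2.imwrite('pics/t6c.png',cv2.resize(s['frame'][140:340,190:420,::-1],None,fx=3,fy=3)); snap('side','s6.png')
E
```

```text
24.55 [ 0.3522 -0.3446  0.2163] yaw 277.09 tilt [-0.0001  0.0006] F [-0.1  0.4  0.7] w 0.0851 0.0 [ -53.   13.  -21.   56.    0. -150.]
```

View pics/t6c.png

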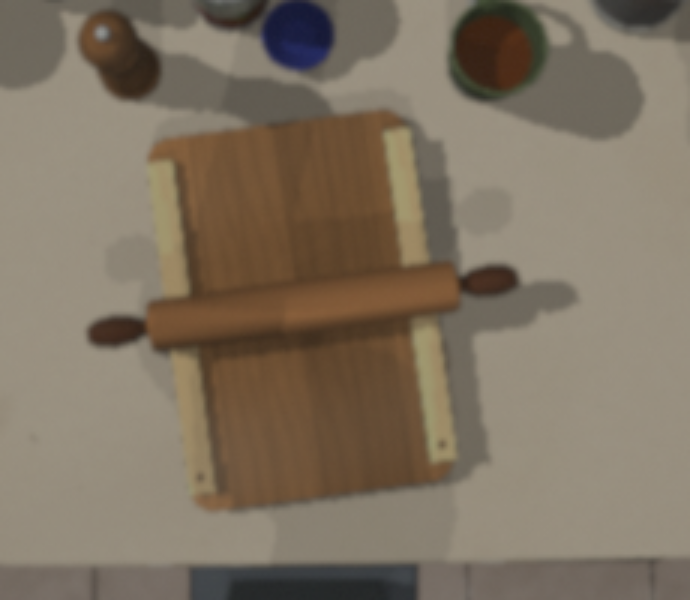

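View pics/s6.png

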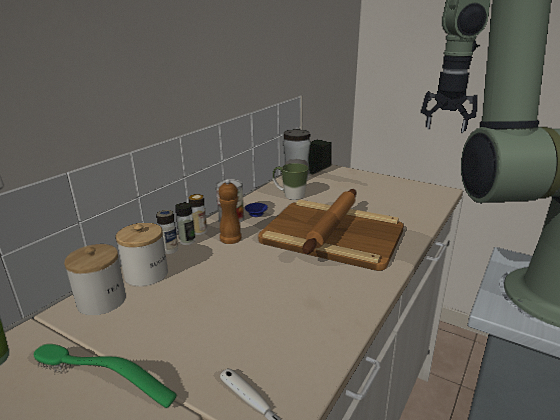

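The pin rests across both strips, with its middle at crop (304,306) near the board's centre. The mug, dish and mill have not been disturbed. One last numeric check, then I hand in.

Run:
```python
from h import *
s=snap('top'); h=masks(s); br,st=bs(s)
m=((h[...,1]>75)&(h[...,2]>50)).astype(np.uint8)*255; k=m.copy(); k[231:258]=0
P=plane(s,np.array([[88,332],[518,280]])/3+[190,140]-1/3,.054)*1000
print('pin',P.mean(0),np.linalg.norm(P[0]-P[1]),np.degrees(np.arctan2(P[0,0]-P[1,0],P[0,1]-P[1,1])))
b=np.array([530.7,7.8]);a=np.radians(7.2);X=np.array([-np.sin(a),np.cos(a)]);Y=-np.array([np.cos(a),np.sin(a)])
for n,r in(('Lfar',(230,180,262,240)),('Lnear',(240,258,275,310)),('Rfar',(310,175,340,230)),('Rnear',(320,246,350,300))):
    q=rect(s,st,r,.031);d=q[:2]-b;print(n,q,'board xy',d@X,d@Y)
print('board far part',rect(s,m,(236,170,340,225),.021),'near',rect(s,m,(240,260,350,312),.021))
```

```text
pin [531.73006444   5.3304529   54.        ] 379.1639858759037 -6.3258070449018104
Lfar [606.8 126.6 129.9  23.1   6.6] board xy 108.32536744191643 -90.38951691747101
Lnear [427.  104.3 128.7  23.3   7.2] board xy 108.73612499746547 90.78763748735604
Rfar [630.3 -87.  124.2  25.7   7.1] board xy -106.53566374761719 -86.93303370902586
Rnear [ 454.6 -109.6  124.3   25.6    7.6] board xy -106.93640686007613 90.2140503904811
board far part [644.5  19.9 250.8 128.9  89.5] near [417.6  -3.7 249.8 130.7  89.6]
```

All values are inside tolerance.

```bash
python3 -c "
from station import ctrl
print(ctrl.close_job())"
```

```text
the job is handed in; nothing more can be done
None
```

The job is handed in at about 25 s of the 72 s, with no verdict returned: both strips are flush along the board's long edges and the pin rests square across them, all within tolerance by my last camera check; the mug, dish and mill look undisturbed.

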